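# Index the vial rack the short way and load its empty pocket

### The arm

A 7-joint arm with a two-finger parallel gripper is mounted at the origin on a cart in front of the work surface, level with it; the furniture and walls round the work are solid. World frame = base frame: x ahead of the robot, y to its left, z up, the work surface at z = 0. Lengths are in mm, angles in rad, forces in N, time in s.
With the tool pointing down it reaches from about 350 to 900 mm from the base axis. Payload 7.2 kg.
Tool frame: the origin (TCP) lies on the centre line of the jaws, within the pads' length; the fingertips stand env.tip_reach ahead of it and the grasp point (between the pads) lies 5 mm behind it (env.tip_reach is the distance from the TCP to the fingertips, in mm); z points along the fingers, y is the direction in which the jaws open and shut (so a half turn about z gives the same grasp; the last joint's range is limited). The gripper opens to 85 mm and grips with 20 to 120 N. Pads are 22 mm wide; open, the fingers measure 114 mm over their backs; the gripper's body (76 mm by 85 mm) begins 54 mm behind the grasp point. The pads swing forward as they close: fully open they stand 13 mm farther back than shut.
Start: joints at [-1.216, 0.411, -0.013, 1.596, 0.006, 1.134, -0.082], TCP at [256.456, 569.963, 245.297] pointing down, gripper open.
Joint ranges: [-2.95, 2.95], [-0.29, 1.99], [-1.47, 1.44], [0.14, 2.54], [-1.03, 4.17], [0.13, 1.85], [-2.86, 2.86]. Speed limits (rad/s): [2.39, 2.39, 3.01, 3.01, 3.14, 3.14, 3.14].

### API

Orientations are given as a unit quaternion [x, y, z, w].
In Python, from rig import get_state, camera, camera_info, job, finder, env gives the robot as it stands.
- The arm moves only by the tool servo_tool, never from a script. Its argument "steps" is a list of rows, each an object of numbers: "tx", "ty", "tz": the shift along the world's x, y, z in cm; "spin": the turn about the world's z in degrees; "claw": the opening, from -1 (shut) to 1 (fully open). In form: [{"tx": .., "ty": .., "tz": .., "spin": .., "claw": ..}, ...]. A call has 1 to 5 rows; each row shifts and turns the pose as measured when the row begins; what a row does not reach is not made up. A row lasts 1/10 s, in which the tool goes at most 50 mm and 8.59 degrees, less where a joint would pass 70% of its speed; a pose out of reach is approached as far as the arm can. A call is refused whole if a number of a shift passes 5 or a number of a turn 8.59, either way. A call with a gripper value outside its range is refused whole. The fingers move at their own pace and stop on an object; "newtons" is the grip in N (left out, the last holds). Time passes only in rows, so rows that do not move let the fingers close. It gives the time, the measured TCP pose, the force and the opening at its end, in the units of the state.
- get_state(): the state, without advancing time (a new reading comes with each control period).
- camera(name): name is "side" or "top" or "wrist"; returns the picture (400x640x3 uint8, blue, green, red); there is no depth.
- camera_info(name): a dict with "mtx" (3x3 intrinsics, pixels), "extrinsics" (4x4, takes a point from world to camera coordinates); the wrist camera has in their place "T_tool_cam" (4x4, takes a point from camera to tool coordinates, whose origin is the TCP and whose axes are the flange's). Camera axes: x right, y up, looking along -z (the intrinsics and any distortion apply to the point x, -y, -z); pixel columns grow to the right and rows downward; lengths in mm; the calibration is good to about 2 mm. A picture is of the moment at which its call begins: read the wrist's pose just before it. camera_info takes no time and is no camera call.
- job.sign_off(): hands the job in, once; it reports no verdict.
Trained networks look in the newest picture that a camera, given by its name, has taken for a name from the list of things; names that differ only in an ending like _2 or _b are one class to them, and where a whole thing is asked for, a point or a joint stands for the part that bears it (a point fixed in the world has none). Each returns a list of dicts, best first, with "confidence" (0 to 1); they miss things now and then, are a little off and sometimes report something else, mostly with a low value. They report only what shows in the picture. A call takes as long as a camera call.
- finder.boxes_of(camera, label): "location" ([x, y, z] in mm, in the coordinates of the camera as it stood for that picture, good to about 4 mm: the middle of the surface that is visible of it).
- finder.tip_of(camera, label): "location" ([x, y, z] in mm, in the coordinates of the camera as it stood for that picture, good to about 4 mm: a listed point, or the origin of a listed thing).
The state is a dict: "time_s": time; "qpos": joint angles; "dq": joint speeds; "joint_efforts": joint torques, N m; "position": TCP position; "tool_rot": TCP orientation; "ft_force": force on the tool from outside, world axes, zero at the start; "moment": the same for the moment, N m; "width": finger opening in mm.
Only numpy, scipy, OpenCV 4.12 (cv2) and the standard library are available. Lean on these libraries where they do the work, as an engineer would, in place of code of your own. Each camera call takes 0.05 s, during which the arm holds its last target. There are 200 camera calls.

### The job

The revolving vial rack has one empty pocket under its clear shield: turn the rack by the crank on its hub, steadily and the shorter way round, until the empty pocket has clicked into place at the shield's front opening. Then take the large vial from the bench, feel for the mouth of that pocket and press the vial gently down until it is fully home against the pocket floor, without forcing it, and let it go. Leave the smaller vial and the pot beside it standing where they are.

Things in the scene. Friction and masses are not known exactly. Their poses are not given: they have to be found in the camera images.
- carousel: Base of the revolving vial rack (fixed to the bench): grey disc, 240 mm diameter, with a fixed clear shield above. Origin at its centre on the bench top, z up; its -x axis points to the front opening of the shield. Seven pockets lie on a circle of 84 mm radius about the hub and turn round it; six hold vials whose caps reach 103 mm above the bench, one is empty.
- shield_edge (a point): Fixed point of the base, 44 mm from its centre along its -x axis, 112 mm above the bench: inner edge of the clear shield's front opening. The shield is a flat ring, radius 44 to 119 mm, 108 to 112 mm above the bench, that covers 270 degrees; only the quarter within 45 degrees of the base's -x axis is open, so a pocket can be loaded from above only at the front.
- hub_top (a point): Point on the turning axis, 120 mm above the bench: top of the hub (36 mm diameter), which turns with the rack and carries a black crank arm. Seven V notches, 0.898 rad apart, one of them at joint value 0, pass a sprung ball plunger. The ball draws the rack home only within about 0.04 rad of a notch; leaving one takes about 0.2 N m. Elsewhere the rack stays where it is left.
- turntable (a joint): Angle of the rack (rad), positive anticlockwise seen from above. It turns endlessly both ways: 0 and 2 pi (6.283) are the same place, with the empty pocket at the front opening and the ball in its notch. The start lies anywhere between 0.5 and 5.78, mostly between two notches. Below 3.14 the shorter way is down to 0, above it is up to 6.283.
- grip_mid (a point): Centre of the upright black crank grip (15 mm diameter, 35 mm tall, from 121.5 to 157 mm above the bench, free to spin on its own axis). It stands on the end of the crank arm, 32 mm from the turning axis, on the side opposite the empty pocket, and goes round with the rack; with the empty pocket at the front it stands 32 mm from the axis along the base's +x axis.
- front_place (a point): Fixed point of the base, 84 mm from its centre along its -x axis, 64 mm above the bench: nominal centre of the mouth of the pocket at the front. The empty pocket is a sliding block 36 x 36 x 24 mm that was left anywhere within 7 mm in or out along its radial slot (the base's x axis when at the front), held by about 15 N of friction; this offset is not reported: feel for the mouth or see it.
- front_floor (a point): Fixed point of the base 22 mm under front_place, 42 mm above the bench: level of the pocket's floor. The bore is round, 27 mm wide, 22 mm deep. A sprung ball in its outer wall, met 6 to 9 mm below the mouth, retains the vial: pushing past it takes about 8 to 12 N, then it drags with 3 to 6 N, so a vial merely dropped in stays up. More than 40 N against the rack counts as forcing.
- vial_mid (a point): Middle (half-way up, on the axis) of the large glass vial with a ribbed screw cap that is to be loaded: 25 mm diameter, 61 mm tall, about 30 g, standing loose and upright on the bench. Fully home in the pocket this point is 72.5 mm above the bench and 39 mm of the vial stand out of the block.
- small_vial_mid (a point): Middle of the smaller vial (23 mm diameter, 45 mm tall), loose on the bench, not to be moved.
- pot_mid (a point): Middle of the small specimen pot (44 mm diameter, 50 mm tall), loose on the bench, not to be moved.
- vial: The same large vial; origin at the centre of its underside, z along its axis to the cap.

How it is judged:
By the outcome, as a careful person would: the job done as asked, in the order asked, and still so for the second after the job is handed in, with the robot touching nothing.
It also fails if it takes over 72 s, if anything falls off the work surface, if the arm or the gripper's body presses on something with over 40 N, if the wrist force passes 120 N, or if a joint passes its speed limit or range.

## Working session

There is one attempt and no reset: what is moved stays moved. The work goes in short steps, Python scripts to look and compute and a tool call to move; the robot and the scene stay as the last step left them, time stands still between calls to the robot, and variables do not carry over. Pictures are saved under pics/ and viewed, about 8 in all and at most 12, crops included, and the job is handed in when it is done.

Besides the shell and the picture viewer there is one more tool, called after "Call:" in YAML: its name, and indented under it one key for each argument. servo_tool: Moves the arm, as the interface text tells. Its arguments: {"type":"object","properties":{"steps":{"type":"array","items":{"type":"object","properties":{"tx":{"type":"number"},"ty":{"type":"number"},"tz":{"type":"number"},"spin":{"type":"number"},"claw":{"type":"number"}}}},"newtons":{"type":"number"}},"required":["steps"]}

```bash
ls; mkdir -p pics
cat > h.py <<'E'
import numpy as np, cv2
from rig import get_state, camera, camera_info, job, finder, env
from scipy.spatial.transform import Rotation as R
def T_cw(name, s=None):
    i=camera_info(name)
    if name!='wrist': return np.linalg.inv(np.array(i['extrinsics']))
    s=s or get_state()
    T=np.eye(4); T[:3,:3]=R.from_quat(s['tool_rot']).as_matrix(); T[:3,3]=s['position']
    return T@np.array(i['T_tool_cam'])
def w(T,p): return (T@np.r_[p,1])[:3]
def find(name,labels,kind='tip_of',n=1,s=None):
    T=T_cw(name,s); o={}
    for l in labels:
        for d in getattr(finder,kind)(name,l)[:n]:
            o.setdefault(l,[]).append((np.round(w(T,d['location']),1).tolist(),round(d['confidence'],2)))
    return o
E
python3 - <<'E'
from h import *
s=get_state(); print(s, env.tip_reach)
for n in ['side','top','wrist']:
    im=camera(n); cv2.imwrite(f'pics/{n}0.png',im)
    print(n, {k:np.round(v,2).tolist() for k,v in camera_info(n).items() if k!='x'})
    for l,v in find(n,['carousel','shield_edge','hub_top','grip_mid','front_place','vial_mid','small_vial_mid','pot_mid']).items(): print(' ',l,v)
E
python3 -c "
import cv2,numpy as np
cv2.imwrite('pics/st.png',cv2.resize(np.vstack([cv2.imread('pics/side0.png'),cv2.imread('pics/top0.png')]),None,fx=.75,fy=.75))"
```

```text
pics
{'time_s': 0.0, 'qpos': array([-1.21621995,  0.41186084, -0.0127451 ,  1.59702072,  0.00564597,
        1.13433076, -0.08216733]), 'dq': array([-0.00168982,  0.00235311,  0.00065524,  0.00033555,  0.00019942,
        0.00075672, -0.00021215]), 'joint_efforts': array([-6.75771571e-04, -6.00616980e+01,  6.81416653e-01, -2.99430209e+01,
        1.36482590e-02,  1.05596255e-02,  3.24632214e-07]), 'position': array([256.27247081, 569.52831766, 244.4867882 ]), 'tool_rot': array([ 2.09765028e-01,  9.77751505e-01, -7.85997436e-04, -9.65815904e-05]), 'ft_force': array([ 0.03947667,  1.43427272, -0.15450153]), 'moment': array([ 0.03530791, -0.04744374, -0.03327164]), 'width': 85.18903134242568} 14.0
side {'mtx': [[519.25, 0.0, 322.22], [0.0, 519.25, 193.0], [0.0, 0.0, 1.0]], 'extrinsics': [[0.99, -0.13, -0.0, -490.05], [0.07, 0.55, 0.83, -146.9], [-0.11, -0.83, 0.55, -1061.75], [0.0, 0.0, 0.0, 1.0]]}
  carousel [([514.0, 200.4, 0.1], 0.91)]
  shield_edge [([471.9, 209.1, 113.2], 0.87)]
  hub_top [([516.4, 201.1, 124.6], 0.77)]
  grip_mid [([484.2, 191.2, 139.9], 0.72)]
  front_place [([42
[... 207 characters left out ...]
, 198.33], [0.0, 0.0, 1.0]], 'extrinsics': [[0.03, -1.0, -0.02, 23.38], [1.0, 0.03, 0.08, -530.56], [-0.08, -0.02, 1.0, -920.39], [0.0, 0.0, 0.0, 1.0]]}
  carousel [([510.5, 206.4, 2.5], 0.87)]
  shield_edge [([466.6, 214.7, 109.2], 0.89)]
  hub_top [([509.7, 203.6, 120.0], 0.67)]
  grip_mid [([484.6, 189.4, 138.8], 0.58)]
  front_place [([431.0, 222.7, 66.3], 0.87)]
  vial_mid [([453.9, -103.7, 31.8], 0.44)]
  small_vial_mid [([453.3, -12.2, 24.4], 0.61)]
  pot_mid [([454.1, -226.9, 25.4], 0.67)]
wrist {'mtx': [[341.48, 0.0, 316.24], [0.0, 341.48, 199.52], [0.0, 0.0, 1.0]], 'T_tool_cam': [[-0.0, 0.96, 0.29, 74.0], [1.0, 0.0, -0.0, -0.26], [-0.0, 0.29, -0.96, -128.95], [0.0, 0.0, 0.0, 1.0]]}
```

View pics/st.png

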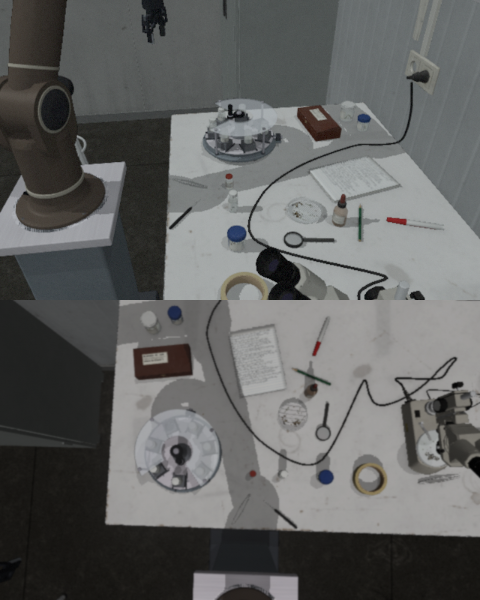

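Call:
servo_tool:
  steps:
    - {"tx":2.3,"ty":-4.2,"tz":0.3,"spin":2.5}
    - {"tx":2.3,"ty":-4.2,"tz":0.3,"spin":2.5}
    - {"tx":2.3,"ty":-4.2,"tz":0.3,"spin":2.5}
    - {"tx":2.3,"ty":-4.2,"tz":0.3,"spin":2.5}
    - {"tx":2.3,"ty":-4.2,"tz":0.3,"spin":2.6}

```text
invalid input at $.steps[0]: expected keys tx, ty, tz, spin, claw
```

Call:
servo_tool:
  steps:
    - {"tx":2.3,"ty":-4.2}
    - {"tx":2.3,"ty":-4.2}
    - {"tx":2.3,"ty":-4.2}
    - {"tx":2.3,"ty":-4.2}
    - {"tx":0,"ty":0}

```text
invalid input at $.steps[0]: expected keys tx, ty, tz, spin, claw
```

```bash
cat > look.py <<'E'
from h import *; import sys
tag=sys.argv[1]; s=get_state(); im=camera('wrist'); cv2.imwrite(f'pics/{tag}.png',im)
print(s['time_s'],np.round(s['position'],1),R.from_quat(s['tool_rot']).as_matrix().round(3)[:,1],np.round(s['ft_force'],1),round(s['width'],1))
for l,v in find('wrist',sys.argv[2:],n=1,s=s).items(): print(' ',l,v)
E
python3 look.py w1 carousel hub_top grip_mid shield_edge front_place front_floor
```

```text
1.35 [256.5 570.  245.3] [0.41  0.912 0.   ] [ 0.6  0.2 -0.3] 85.2
```

View pics/w1.png

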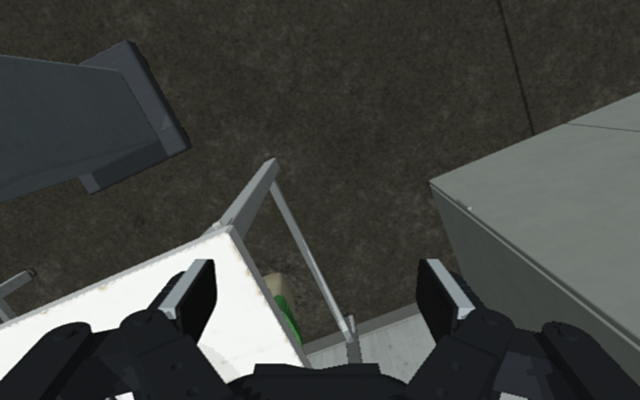

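Call:
servo_tool:
  steps:
    - {"tx":2.3,"ty":-4.2,"tz":0.3,"spin":2.5,"claw":1}
    - {"tx":2.3,"ty":-4.2,"tz":0.3,"spin":2.5,"claw":1}
    - {"tx":2.3,"ty":-4.2,"tz":0.3,"spin":2.5,"claw":1}
    - {"tx":2.3,"ty":-4.2,"tz":0.3,"spin":2.5,"claw":1}
    - {"tx":2.3,"ty":-4.2,"tz":0.3,"spin":2.6,"claw":1}

```text
time_s: 2.2
position: [367.8, 359.4, 259.2]
tool_rot: [0.091, 0.996, 0.001, -0.002]
ft_force: [1.0, 0.2, 0.3]
width: 85.5
```

Call:
servo_tool:
  steps:
    - {"tx":2.3,"ty":-4.2,"tz":0,"spin":0,"claw":1}
    - {"tx":2.3,"ty":-4.2,"tz":0,"spin":0,"claw":1}
    - {"tx":2.3,"ty":-4.2,"tz":0,"spin":0,"claw":1}
    - {"tx":2.3,"ty":-4.2,"tz":0,"spin":0,"claw":1}
    - {"tx":0,"ty":0,"tz":0,"spin":0,"claw":0}

```text
time_s: 2.7
position: [465.8, 177.4, 261.7]
tool_rot: [0.094, 0.996, 0.002, 0.001]
ft_force: [-0.8, 0.4, -1.0]
width: 73.3
```

```bash
python3 look.py w2 carousel hub_top grip_mid shield_edge front_place front_floor
```

```text
2.7 [465.8 177.4 261.7] [0.188 0.982 0.003] [-0.8  0.4 -1. ] 73.3
  carousel [([512.9, 199.5, -1.6], 0.84)]
  hub_top [([506.9, 203.2, 122.5], 0.55)]
  grip_mid [([482.4, 189.2, 143.1], 0.62)]
  shield_edge [([467.8, 208.2, 114.0], 0.75)]
  front_place [([428.6, 217.2, 64.1], 0.73)]
  front_floor [([429.9, 212.4, 46.6], 0.55)]
```

View pics/w2.png

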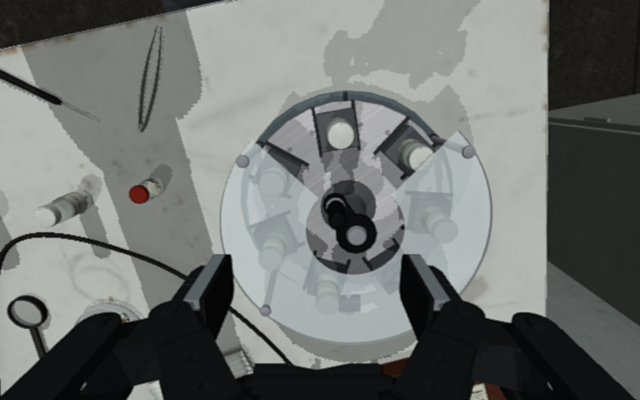

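Call:
servo_tool:
  steps:
    - {"tx":1.0,"ty":0.6,"tz":-2.5,"spin":0,"claw":0.2}
    - {"tx":0.8,"ty":0.6,"tz":-3.0,"spin":0,"claw":0.2}
    - {"tx":0,"ty":0,"tz":-3.0,"spin":0,"claw":0.2}
    - {"tx":0,"ty":0,"tz":-2,"spin":0,"claw":0.2}
    - {"tx":0,"ty":0,"tz":-1,"spin":0,"claw":0.2}

```text
time_s: 3.55
position: [479.8, 205.0, 144.6]
tool_rot: [0.083, 0.997, 0.005, 0.002]
ft_force: [0.3, 0.5, 0.2]
width: 51.0
```

```bash
python3 look.py w3 hub_top grip_mid shield_edge
```

```text
3.55 [479.8 205.  144.6] [0.165 0.986 0.01 ] [0.3 0.5 0.2] 51.0
  hub_top [([509.2, 201.0, 123.1], 0.6)]
  grip_mid [([482.2, 190.6, 140.6], 0.74)]
  shield_edge [([465.4, 208.0, 113.8], 0.77)]
```

Call:
servo_tool:
  steps:
    - {"tx":0.3,"ty":-1.4,"tz":-0.3,"spin":0,"claw":0.2}
    - {"tx":0,"ty":0,"tz":0,"spin":0,"claw":0.2}
    - {"tx":0,"ty":0,"tz":0,"spin":0,"claw":0.2}

```text
time_s: 4.05
position: [486.2, 189.9, 146.9]
tool_rot: [0.084, 0.996, 0.007, 0.006]
ft_force: [-0.3, 0.6, 0.3]
width: 51.4
```

Call:
servo_tool:
  newtons: 30
  steps:
    - {"tx":-0.2,"ty":0,"tz":-0.4,"spin":0,"claw":-0.2}
    - {"tx":0,"ty":0,"tz":0,"spin":0,"claw":-0.6}
    - {"tx":0,"ty":0,"tz":0,"spin":0,"claw":-1}
    - {"tx":0,"ty":0,"tz":0,"spin":0,"claw":-1}
    - {"tx":0,"ty":0,"tz":0,"spin":0,"claw":-1}

```text
time_s: 4.55
position: [484.9, 190.2, 143.9]
tool_rot: [0.084, 0.996, 0.008, 0.007]
ft_force: [0.2, -0.3, -0.0]
width: 13.1
```

```bash
python3 look.py w4 hub_top grip_mid shield_edge
```

```text
4.55 [484.9 190.2 143.9] [0.167 0.986 0.017] [ 0.2 -0.3 -0. ] 13.1
  grip_mid [([481.9, 188.9, 140.7], 0.91)]
  shield_edge [([470.6, 204.8, 116.1], 0.74)]
```

View pics/w4.png

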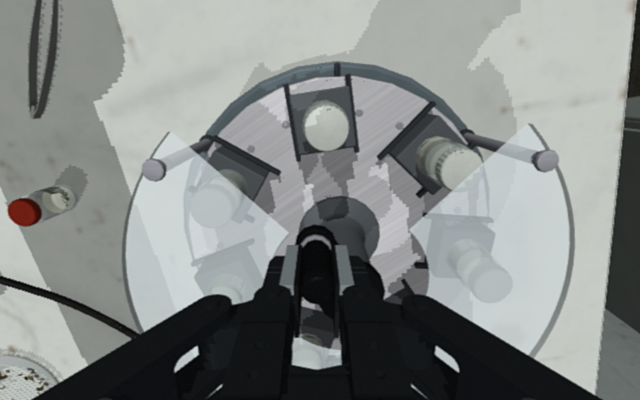

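Call:
servo_tool:
  newtons: 30
  steps:
    - {"tx":0,"ty":0,"tz":0,"spin":0,"claw":-0.4}
    - {"tx":-0.5,"ty":0,"tz":0,"spin":0,"claw":-0.4}
    - {"tx":0,"ty":0,"tz":0,"spin":0,"claw":-1}
    - {"tx":0,"ty":0,"tz":0,"spin":0,"claw":-1}
    - {"tx":0,"ty":0,"tz":0,"spin":0,"claw":-1}

```text
time_s: 5.25
position: [479.4, 190.5, 143.7]
tool_rot: [0.084, 0.996, 0.008, 0.007]
ft_force: [0.1, 1.6, -0.5]
width: 12.7
```

```bash
python3 look.py w5 hub_top grip_mid shield_edge
```

```text
5.25 [479.4 190.5 143.7] [0.167 0.986 0.017] [ 0.1  1.6 -0.5] 12.7
  grip_mid [([485.3, 187.9, 142.1], 0.98)]
```

Call:
servo_tool:
  newtons: 40
  steps:
    - {"tx":0.18,"ty":-0.36,"tz":0,"spin":0,"claw":-1}
    - {"tx":0.2,"ty":-0.34,"tz":0,"spin":0,"claw":-1}
    - {"tx":0.23,"ty":-0.32,"tz":0,"spin":0,"claw":-1}
    - {"tx":0.26,"ty":-0.3,"tz":0,"spin":0,"claw":-1}
    - {"tx":0.29,"ty":-0.27,"tz":0,"spin":0,"claw":-1}

```text
time_s: 5.95
position: [490.2, 177.9, 143.8]
tool_rot: [0.082, 0.997, 0.01, 0.006]
ft_force: [0.1, 5.1, -1.4]
width: 12.7
```

Call:
servo_tool:
  steps:
    - {"tx":0.34,"ty":-0.21,"tz":0,"spin":0,"claw":-1}
    - {"tx":0.37,"ty":-0.16,"tz":0,"spin":0,"claw":-1}
    - {"tx":0.38,"ty":-0.12,"tz":0,"spin":0,"claw":-1}
    - {"tx":0.39,"ty":-0.07,"tz":0,"spin":0,"claw":-1}
    - {"tx":0.4,"ty":-0.02,"tz":0,"spin":0,"claw":-1}

```text
time_s: 6.45
position: [508.5, 172.3, 143.8]
tool_rot: [0.081, 0.997, 0.01, 0.004]
ft_force: [-4.0, 4.1, 2.1]
width: 12.9
```

Call:
servo_tool:
  steps:
    - {"tx":0.4,"ty":0.03,"tz":0,"spin":0,"claw":-1}
    - {"tx":0.4,"ty":0.08,"tz":0,"spin":0,"claw":-1}
    - {"tx":0.38,"ty":0.13,"tz":0,"spin":0,"claw":-1}
    - {"tx":0.36,"ty":0.17,"tz":0,"spin":0,"claw":-1}
    - {"tx":0.34,"ty":0.22,"tz":0,"spin":0,"claw":-1}

```text
time_s: 6.95
position: [525.5, 177.3, 143.7]
tool_rot: [0.081, 0.997, 0.009, -0.0]
ft_force: [-9.1, -0.1, 7.5]
width: 12.5
```

Call:
servo_tool:
  steps:
    - {"tx":0.32,"ty":0.24,"tz":0,"spin":0,"claw":-1}
    - {"tx":0.29,"ty":0.27,"tz":0,"spin":0,"claw":-1}
    - {"tx":0.25,"ty":0.31,"tz":0,"spin":0,"claw":-1}
    - {"tx":0.21,"ty":0.34,"tz":0,"spin":0,"claw":-1}
    - {"tx":0.12,"ty":0.25,"tz":0,"spin":0,"claw":-1}

```text
time_s: 7.45
position: [535.7, 187.8, 143.8]
tool_rot: [0.083, 0.997, 0.006, -0.004]
ft_force: [-3.5, 0.6, 3.3]
width: 12.5
```

```bash
python3 look.py w6 hub_top grip_mid shield_edge front_place
```

```text
7.45 [535.7 187.8 143.8] [0.165 0.986 0.012] [-3.5  0.6  3.3] 12.5
  hub_top [([509.7, 203.7, 120.9], 0.68)]
  grip_mid [([539.8, 187.1, 141.1], 0.85)]
  shield_edge [([469.7, 206.6, 114.9], 0.81)]
  front_place [([427.5, 216.8, 62.2], 0.8)]
```

View pics/w6.png

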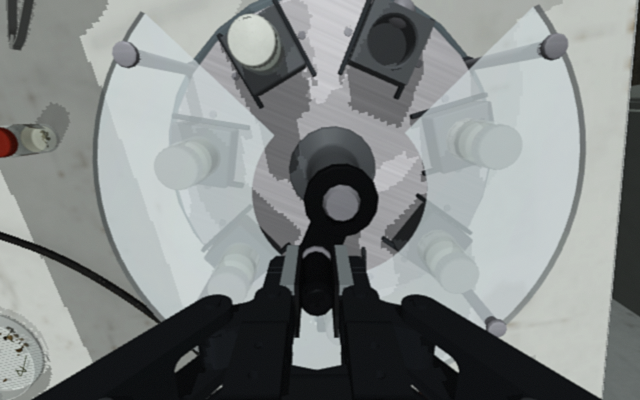

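Call:
servo_tool:
  steps:
    - {"tx":0.18,"ty":0.35,"tz":0,"spin":0,"claw":-1}
    - {"tx":0.13,"ty":0.33,"tz":0,"spin":0,"claw":-1}
    - {"tx":0.08,"ty":0.28,"tz":0,"spin":0,"claw":-1}
    - {"tx":0,"ty":0,"tz":0,"spin":0,"claw":-1}
    - {"tx":0,"ty":0,"tz":0,"spin":0,"claw":-1}

```text
time_s: 8.2
position: [539.1, 195.7, 143.9]
tool_rot: [0.083, 0.997, 0.005, -0.004]
ft_force: [-2.9, 0.3, 3.4]
width: 12.5
```

```bash
python3 look.py w7 hub_top grip_mid shield_edge front_place
```

```text
8.2 [539.1 195.7 143.9] [0.166 0.986 0.009] [-2.9  0.3  3.4] 12.5
  hub_top [([509.8, 201.1, 121.4], 0.57)]
  grip_mid [([543.8, 193.1, 138.1], 0.87)]
  shield_edge [([466.8, 207.5, 113.6], 0.68)]
  front_place [([430.2, 219.4, 63.7], 0.72)]
```

Call:
servo_tool:
  steps:
    - {"tx":0.03,"ty":0.1,"tz":0,"spin":0,"claw":-1}
    - {"tx":0,"ty":0,"tz":0,"spin":0,"claw":-1}

```text
time_s: 8.65
position: [539.3, 196.4, 143.9]
tool_rot: [0.084, 0.996, 0.005, -0.004]
ft_force: [-0.9, 2.7, 1.9]
width: 12.8
```

Call:
servo_tool:
  steps:
    - {"tx":0.02,"ty":0.07,"tz":0,"spin":0,"claw":-1}
    - {"tx":0,"ty":0,"tz":0,"spin":0,"claw":-1}

```text
time_s: 8.85
position: [539.5, 197.2, 143.9]
tool_rot: [0.084, 0.996, 0.005, -0.004]
ft_force: [-2.6, 1.7, 1.9]
width: 13.0
```

Call:
servo_tool:
  steps:
    - {"tx":0.02,"ty":0.07,"tz":0,"spin":0,"claw":-1}
    - {"tx":0,"ty":0,"tz":0,"spin":0,"claw":-1}

```text
time_s: 9.05
position: [539.7, 198.0, 143.9]
tool_rot: [0.084, 0.996, 0.005, -0.004]
ft_force: [-2.6, 3.1, 1.9]
width: 12.8
```

Call:
servo_tool:
  steps:
    - {"tx":0,"ty":0,"tz":0,"spin":0,"claw":-0.4}
    - {"tx":0,"ty":0,"tz":0,"spin":0,"claw":-0.4}
    - {"tx":0,"ty":0,"tz":0,"spin":0,"claw":-0.4}

```text
time_s: 9.35
position: [540.7, 197.4, 143.6]
tool_rot: [0.084, 0.996, 0.005, -0.004]
ft_force: [-0.2, -0.4, -0.2]
width: 25.6
```

Call:
servo_tool:
  newtons: 20
  steps:
    - {"tx":0,"ty":0,"tz":0,"spin":0,"claw":-0.8}
    - {"tx":0,"ty":0,"tz":0,"spin":0,"claw":-1}
    - {"tx":0,"ty":0,"tz":0,"spin":0,"claw":-1}

```text
time_s: 9.65
position: [541.3, 198.5, 143.8]
tool_rot: [0.084, 0.996, 0.006, -0.003]
ft_force: [0.1, 2.5, 0.5]
width: 13.5
```

```bash
python3 look.py w8 hub_top grip_mid shield_edge front_place
```

```text
9.65 [541.3 198.5 143.8] [0.167 0.986 0.011] [0.1 2.5 0.5] 13.5
  hub_top [([508.6, 199.8, 125.7], 0.69)]
  grip_mid [([545.8, 198.3, 142.3], 0.58)]
  shield_edge [([467.7, 207.2, 112.2], 0.72)]
  front_place [([431.8, 219.7, 61.0], 0.66)]
```

View pics/w8.png

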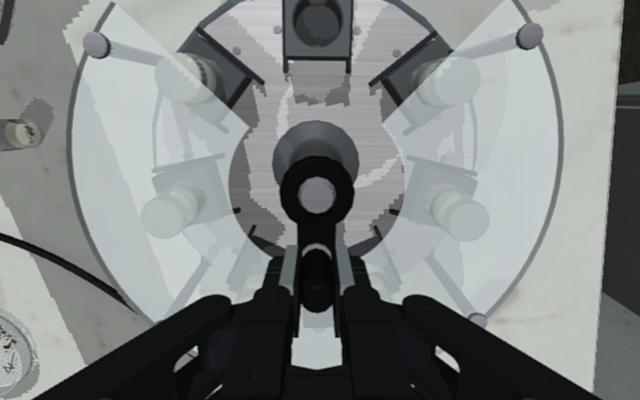

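Call:
servo_tool:
  steps:
    - {"tx":0.02,"ty":0.08,"tz":0,"spin":0,"claw":-1}
    - {"tx":0,"ty":0,"tz":0,"spin":0,"claw":-1}

```text
time_s: 10.1
position: [541.4, 199.4, 143.8]
tool_rot: [0.084, 0.996, 0.006, -0.003]
ft_force: [0.5, 2.5, 0.2]
width: 13.5
```

Call:
servo_tool:
  steps:
    - {"tx":0.02,"ty":0.08,"tz":0,"spin":0,"claw":-1}
    - {"tx":0,"ty":0,"tz":0,"spin":0,"claw":-1}

```text
time_s: 10.3
position: [541.4, 199.5, 143.8]
tool_rot: [0.084, 0.996, 0.005, -0.003]
ft_force: [-0.6, 1.7, 0.6]
width: 13.7
```

Call:
servo_tool:
  steps:
    - {"tx":0.03,"ty":0.12,"tz":0,"spin":0,"claw":-1}
    - {"tx":0,"ty":0,"tz":0,"spin":0,"claw":-1}

```text
time_s: 10.5
position: [541.5, 199.5, 143.7]
tool_rot: [0.084, 0.996, 0.004, -0.004]
ft_force: [-0.8, 1.2, 0.3]
width: 13.3
```

Call:
servo_tool:
  steps:
    - {"tx":0.04,"ty":0.15,"tz":0,"spin":0,"claw":-1}

```text
time_s: 10.6
position: [541.6, 200.0, 143.7]
tool_rot: [0.085, 0.996, 0.004, -0.004]
ft_force: [-4.4, -4.8, 4.3]
width: 13.2
```

Call:
servo_tool:
  steps:
    - {"tx":0,"ty":0,"tz":0,"spin":0,"claw":-0.4}
    - {"tx":0,"ty":0,"tz":0,"spin":0,"claw":-0.4}
    - {"tx":0,"ty":0,"tz":0,"spin":0,"claw":-0.4}

```text
time_s: 10.9
position: [542.3, 200.6, 143.7]
tool_rot: [0.085, 0.996, 0.004, -0.003]
ft_force: [0.0, 0.5, -0.7]
width: 25.3
```

Call:
servo_tool:
  steps:
    - {"tx":0,"ty":0,"tz":0,"spin":0,"claw":-0.8}
    - {"tx":0,"ty":0,"tz":0,"spin":0,"claw":-1}
    - {"tx":0,"ty":0,"tz":0,"spin":0,"claw":-1}

```text
time_s: 11.2
position: [542.1, 199.6, 143.7]
tool_rot: [0.085, 0.996, 0.004, -0.004]
ft_force: [-1.4, -2.5, 1.5]
width: 13.1
```

Call:
servo_tool:
  steps:
    - {"tx":0,"ty":0,"tz":0,"spin":0,"claw":-0.3}
    - {"tx":0,"ty":0,"tz":0,"spin":0,"claw":-0.3}
    - {"tx":0,"ty":0,"tz":2,"spin":0,"claw":-0.3}
    - {"tx":0,"ty":0,"tz":2.5,"spin":0,"claw":-0.3}
    - {"tx":0,"ty":0,"tz":2,"spin":0,"claw":-0.3}

```text
time_s: 11.7
position: [540.3, 200.0, 207.0]
tool_rot: [0.084, 0.996, 0.002, -0.006]
ft_force: [1.1, 0.4, 1.1]
width: 30.0
```

Call:
servo_tool:
  steps:
    - {"tx":-4,"ty":0.8,"tz":0,"spin":0,"claw":0}
    - {"tx":-4,"ty":0.8,"tz":0,"spin":0,"claw":0}
    - {"tx":-2.2,"ty":0.4,"tz":-1,"spin":0,"claw":0}
    - {"tx":0,"ty":0,"tz":-1,"spin":0,"claw":0}
    - {"tx":0,"ty":0,"tz":0,"spin":0,"claw":0}

```text
time_s: 12.2
position: [438.0, 222.3, 190.5]
tool_rot: [0.084, 0.996, 0.006, -0.002]
ft_force: [1.1, 0.5, -0.6]
width: 42.4
```

```bash
python3 look.py w9 hub_top grip_mid shield_edge front_place front_floor turntable carousel; python3 -c "
from h import *
i=cv2.imread('pics/w9.png'); cv2.imwrite('pics/w9c.png',i)
camera('top')
for l,v in find('top',['grip_mid','hub_top','front_place','carousel','vial_mid','vial']).items(): print(l,v)
camera('side')
for l,v in find('side',['grip_mid','hub_top','front_place','carousel','vial_mid','vial']).items(): print(l,v)"
```

```text
12.2 [438.  222.3 190.5] [0.168 0.986 0.011] [ 1.1  0.5 -0.6] 42.4
grip_mid [([543.6, 197.7, 138.5], 0.74)]
hub_top [([508.5, 203.5, 119.4], 0.79)]
front_place [([429.0, 220.1, 68.6], 0.62)]
carousel [([511.1, 203.7, 2.0], 0.85)]
vial [([453.8, -99.8, -3.8], 0.68)]
grip_mid [([548.2, 198.9, 139.0], 0.66)]
hub_top [([509.3, 202.3, 123.7], 0.8)]
front_place [([428.5, 216.0, 61.2], 0.85)]
carousel [([515.1, 199.0, -0.4], 0.78)]
vial_mid [([459.6, -108.3, 33.4], 0.81)]
vial [([456.2, -103.4, -2.5], 0.77)]Traceback (most recent call last):
  File "look.py", line 4, in <module>
    for l,v in find('wrist',sys.argv[2:],n=1,s=s).items(): print(' ',l,v)
               ~~~~^^^^^^^^^^^^^^^^^^^^^^^^^^^^^^
  File "h.py", line 14, in find
    for d in getattr(finder,kind)(name,l)[:n]:
             ~~~~~~~~~~~~~~~~~~~~^^^^^^^^
ValueError: it knows: carousel, front_floor, front_place, grip_mid, hub_top, pot_mid, shield_edge, small_vial_mid, vial, vial_mid
```

View pics/w9.png

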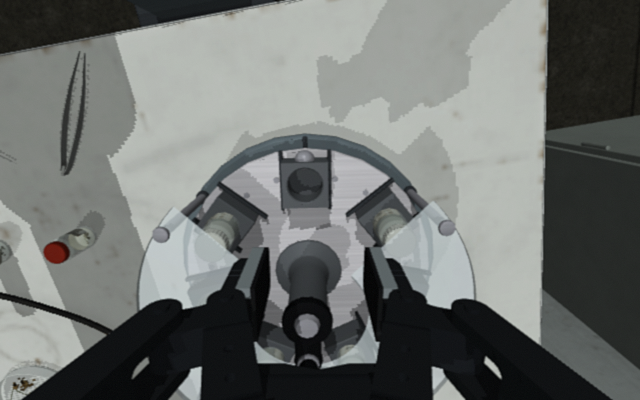

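```bash
cat >> h.py <<'E'
def px2w(u,v,z,T,name='wrist'):
    K=np.array(camera_info(name)['mtx'])
    d=T[:3,:3]@np.array([(u-K[0,2])/K[0,0],-(v-K[1,2])/K[1,1],-1.]); o=T[:3,3]
    return o+d*(z-o[2])/d[2]
def w2px(p,T,name='wrist'):
    K=np.array(camera_info(name)['mtx']); c=np.linalg.inv(T)@np.r_[p,1]
    return K[0,2]-K[0,0]*c[0]/c[2], K[1,2]+K[1,1]*c[1]/c[2]
E
python3 - <<'E'
from h import *
T=T_cw('wrist')
for n,u,v,z in [('pocket',305.5,184,64),('hubpin',307,325,120),('tick',305,141,10),('postL',161,235,112),('postR',446,228,112)]: print(n,px2w(u,v,z,T).round(1))
im=cv2.imread('pics/w9.png')
a=cv2.resize(im[125:365,225:400],None,fx=3.2,fy=3.2,interpolation=cv2.INTER_CUBIC)
a=a[:590]; b=cv2.resize(im[130:220,260:350],None,fx=5,fy=5,interpolation=cv2.INTER_CUBIC)
b=cv2.convertScaleAbs(b,alpha=1.6)
h=max(a.shape[0],b.shape[0]); o=np.zeros((h,790,3),np.uint8)
a=a[:, :340+0]; 
o[:b.shape[0],:450]=b; o[:a.shape[0],450:450+a.shape[1]]=a[:, :340]
cv2.imwrite('pics/w9c.png',o)
E
```

```text
pocket [428.2 216.9  64. ]
hubpin [513.1 203.6 120. ]
tick [402.  220.2  10. ]
postL [434.1 120.7 112. ]
postR [461.7 305.5 112. ]
```

View pics/w9c.png

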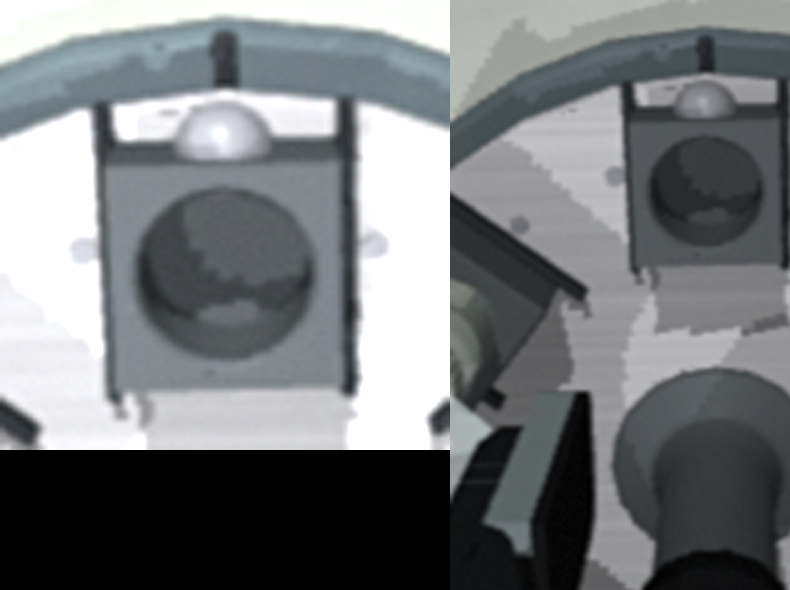

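Call:
servo_tool:
  steps:
    - {"tx":0.3,"ty":-4.7,"tz":0,"spin":0,"claw":0.1}
    - {"tx":0.3,"ty":-4.7,"tz":0,"spin":0,"claw":0.2}
    - {"tx":0.3,"ty":-4.7,"tz":0,"spin":0,"claw":0.2}
    - {"tx":0.3,"ty":-4.7,"tz":0,"spin":0,"claw":0.2}
    - {"tx":0.3,"ty":-4.7,"tz":0,"spin":0,"claw":0.2}

```text
time_s: 13.7
position: [453.0, -12.2, 191.7]
tool_rot: [0.077, 0.997, 0.008, -0.0]
ft_force: [1.5, 0.2, 0.3]
width: 51.3
```

Call:
servo_tool:
  steps:
    - {"tx":0.2,"ty":-4.5,"tz":0,"spin":0,"claw":0.2}
    - {"tx":0.2,"ty":-3.5,"tz":0,"spin":0,"claw":0.2}
    - {"tx":0,"ty":-1,"tz":0,"spin":0,"claw":0.2}
    - {"tx":0,"ty":0,"tz":0,"spin":0,"claw":0.2}

```text
time_s: 14.1
position: [456.2, -112.6, 192.7]
tool_rot: [0.082, 0.997, 0.007, 0.001]
ft_force: [0.3, 0.7, -0.6]
width: 51.5
```

```bash
python3 look.py w10 vial_mid vial small_vial_mid pot_mid
```

```text
14.1 [ 456.2 -112.6  192.7] [0.164 0.986 0.014] [ 0.3  0.7 -0.6] 51.5
  vial_mid [([455.9, -102.6, 30.7], 0.94)]
  vial [([453.9, -107.8, 2.0], 0.89)]
  small_vial_mid [([453.1, -14.5, 19.4], 0.78)]
  pot_mid [([454.5, -226.1, 27.4], 0.62)]
```

View pics/w10.png

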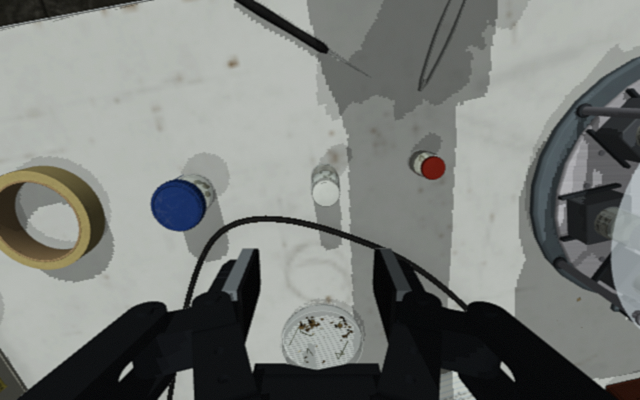

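Run:
```python
from h import *
s=get_state();T=T_cw('wrist');print(s['position'])
print(px2w(326,191.5,61,T).round(1),px2w(325,172,1,T).round(1))
print(R.from_quat(s['tool_rot']).as_matrix().round(3))
```

```text
[ 456.59977044 -109.43592887  192.54492383]
[456.8 -99.9  61. ] [454.5 -97.9   1. ]
[[-0.987  0.158  0.003]
 [ 0.158  0.987  0.014]
 [-0.     0.014 -1.   ]]
```

Call:
servo_tool:
  steps:
    - {"tx":0,"ty":0.6,"tz":-3,"spin":0,"claw":0.2}
    - {"tx":0,"ty":0,"tz":-3,"spin":0,"claw":0.2}
    - {"tx":0,"ty":0,"tz":-2.5,"spin":0,"claw":0.2}
    - {"tx":0,"ty":0,"tz":0,"spin":0,"claw":0.2}
    - {"tx":0,"ty":0,"tz":0,"spin":0,"claw":0.2}

```text
time_s: 14.85
position: [458.6, -96.4, 106.6]
tool_rot: [0.074, 0.997, 0.008, 0.002]
ft_force: [0.2, -0.1, 0.1]
width: 51.1
```

```bash
python3 look.py w11 vial_mid vial; python3 -c "
from h import *
print(get_state()['position'])"
```

```text
14.85 [458.6 -96.4 106.6] [0.147 0.989 0.017] [ 0.2 -0.1  0.1] 51.1
  vial_mid [([453.1, -98.9, 29.9], 0.88)]
  vial [([451.1, -105.5, 3.9], 0.84)]
[459.1727016  -96.87779791 107.39453744]
```

Call:
servo_tool:
  steps:
    - {"tx":-0.3,"ty":-0.6,"tz":0,"spin":0.5,"claw":0.2}
    - {"tx":0,"ty":0,"tz":-2,"spin":0,"claw":0.2}
    - {"tx":0,"ty":0,"tz":-2,"spin":0,"claw":0.2}
    - {"tx":0,"ty":0,"tz":-1,"spin":0,"claw":0.2}
    - {"tx":0,"ty":0,"tz":0,"spin":0,"claw":0.2}

```text
time_s: 15.5
position: [459.1, -105.2, 61.0]
tool_rot: [0.069, 0.998, 0.008, 0.009]
ft_force: [0.4, -0.3, -0.1]
width: 51.1
```

```bash
python3 look.py w12 vial_mid vial
```

```text
15.5 [ 459.1 -105.2   61. ] [0.137 0.99  0.018] [ 0.4 -0.3 -0.1] 51.1
  vial_mid [([456.2, -101.0, 29.4], 0.69)]
  vial [([454.6, -105.6, 1.6], 0.6)]
```

View pics/w12.png

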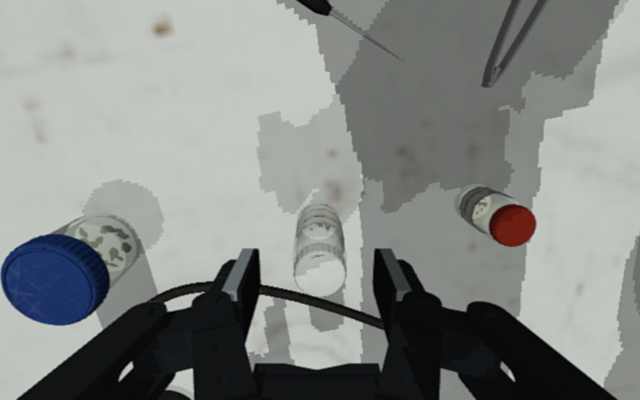

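Run:
```python
from h import *
s=get_state();T=T_cw('wrist');print(s['position'],s['width'])
print(px2w(320,273,61,T).round(1), w2px(s['position'],T),R.from_quat(s['tool_rot']).as_matrix().round(3))
```

```text
[ 459.98445699 -105.2159234    62.12348588] 51.077352429295544
[ 458.5 -103.6   61. ] (np.float64(316.7442572917277), np.float64(277.91214116252394)) [[-0.99   0.137  0.02 ]
 [ 0.138  0.99   0.015]
 [-0.018  0.018 -1.   ]]
```

Call:
servo_tool:
  steps:
    - {"tx":-0.1,"ty":0.1,"tz":-1.2,"spin":0.5,"claw":0.2}
    - {"tx":0,"ty":0,"tz":-0.8,"spin":0,"claw":0.1}
    - {"tx":0,"ty":0,"tz":0,"spin":0,"claw":0}
    - {"tx":0,"ty":0,"tz":0,"spin":0,"claw":0}

```text
time_s: 16.05
position: [459.9, -104.0, 41.8]
tool_rot: [0.064, 0.998, 0.009, 0.011]
ft_force: [0.4, -0.2, -0.4]
width: 42.5
```

Call:
servo_tool:
  newtons: 50
  steps:
    - {"tx":0,"ty":0,"tz":0,"spin":0,"claw":-0.3}
    - {"tx":0,"ty":0,"tz":0,"spin":0,"claw":-0.7}
    - {"tx":0,"ty":0,"tz":0,"spin":0,"claw":-1}
    - {"tx":0,"ty":0,"tz":0,"spin":0,"claw":-1}

```text
time_s: 16.45
position: [460.2, -104.1, 42.3]
tool_rot: [0.064, 0.998, 0.009, 0.011]
ft_force: [-0.5, 0.3, 0.5]
width: 23.0
```

Call:
servo_tool:
  steps:
    - {"tx":0,"ty":0,"tz":1.5,"spin":0,"claw":-1}
    - {"tx":0,"ty":0,"tz":4,"spin":0,"claw":-1}
    - {"tx":0,"ty":0,"tz":4.5,"spin":0,"claw":-1}
    - {"tx":0,"ty":0,"tz":4,"spin":0,"claw":-1}
    - {"tx":0,"ty":0,"tz":1,"spin":0,"claw":-1}

```text
time_s: 16.95
position: [457.4, -104.2, 195.5]
tool_rot: [0.064, 0.998, 0.008, 0.008]
ft_force: [-0.4, -0.1, -0.1]
width: 22.8
```

Call:
servo_tool:
  steps:
    - {"tx":-0.6,"ty":4,"tz":0,"spin":0,"claw":-1}
    - {"tx":-0.6,"ty":4.5,"tz":0,"spin":-0.5,"claw":-1}
    - {"tx":-0.6,"ty":4.5,"tz":0,"spin":-0.5,"claw":-1}
    - {"tx":-0.6,"ty":4.5,"tz":0,"spin":-0.5,"claw":-1}
    - {"tx":-0.6,"ty":4.5,"tz":0,"spin":0,"claw":-1}

```text
time_s: 17.45
position: [427.3, 116.0, 197.8]
tool_rot: [0.085, 0.996, 0.008, 0.012]
ft_force: [1.2, 0.5, -0.9]
width: 23.1
```

Call:
servo_tool:
  steps:
    - {"tx":0,"ty":3.5,"tz":-0.5,"spin":0,"claw":-1}
    - {"tx":0,"ty":2.5,"tz":-0.5,"spin":0,"claw":-1}
    - {"tx":0,"ty":1,"tz":0,"spin":0,"claw":-1}
    - {"tx":0,"ty":0,"tz":0,"spin":0,"claw":-1}
    - {"tx":0,"ty":0,"tz":0,"spin":0,"claw":-1}

```text
time_s: 17.95
position: [423.9, 193.9, 185.5]
tool_rot: [0.08, 0.997, 0.008, 0.011]
ft_force: [0.8, 0.1, 0.8]
width: 22.7
```

Call:
servo_tool:
  steps:
    - {"tx":0,"ty":0,"tz":0,"spin":0,"claw":-1}
    - {"tx":0,"ty":0,"tz":0,"spin":0,"claw":-1}

```text
time_s: 18.15
position: [424.3, 191.0, 185.5]
tool_rot: [0.082, 0.997, 0.008, 0.011]
ft_force: [-0.5, -0.4, -1.2]
width: 23.0
```

```bash
python3 look.py w13 front_place vial vial_mid hub_top shield_edge; python3 -c "
from h import *
s=get_state();print(s['position'],R.from_quat(s['tool_rot']).as_matrix().round(3))"
```

```text
18.15 [424.3 191.  185.5] [0.162 0.987 0.017] [-0.5 -0.4 -1.2] 23.0
  front_place [([427.1, 216.7, 62.0], 0.87)]
  vial [([421.3, 188.5, 145.9], 0.75)]
  vial_mid [([416.7, 196.9, 173.3], 0.86)]
  hub_top [([511.2, 204.7, 122.8], 0.96)]
  shield_edge [([421.3, 193.7, 171.5], 0.21)]
[424.13134233 192.15154406 185.52754761] [[-0.987  0.161  0.023]
 [ 0.161  0.987  0.014]
 [-0.021  0.017 -1.   ]]
```

View pics/w13.png

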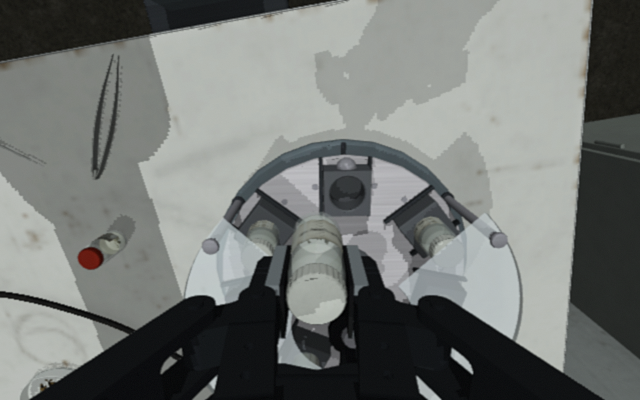

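Run:
```python
from h import *
im=cv2.imread('pics/w13.png'); c=cv2.resize(im[145:225,300:400],None,fx=8,fy=8,interpolation=cv2.INTER_CUBIC)
c=cv2.convertScaleAbs(c,alpha=1.8)[:600]; cv2.imwrite('pics/w13c.png',c)
s=get_state()
def pose(pos,q):
    T=np.eye(4);T[:3,:3]=R.from_quat(q).as_matrix();T[:3,3]=pos;return T@np.array(camera_info('wrist')['T_tool_cam'])
T9=pose([438,222.3,190.5],[.084,.996,.006,-.002]); T13=pose([424.3,191,185.5],[.082,.997,.008,.011])
print(px2w(305.1,184.5,64,T9),px2w(347.5,189,64,T13))
print(px2w(305,141,20,T9),px2w(344,148,20,T13))
```

```text
[427.89635245 216.61510862  64.        ] [425.03743675 216.99094143  64.        ]
[400.20257294 220.63803599  20.        ] [401.63690158 221.80528057  20.        ]
```

View pics/w13c.png

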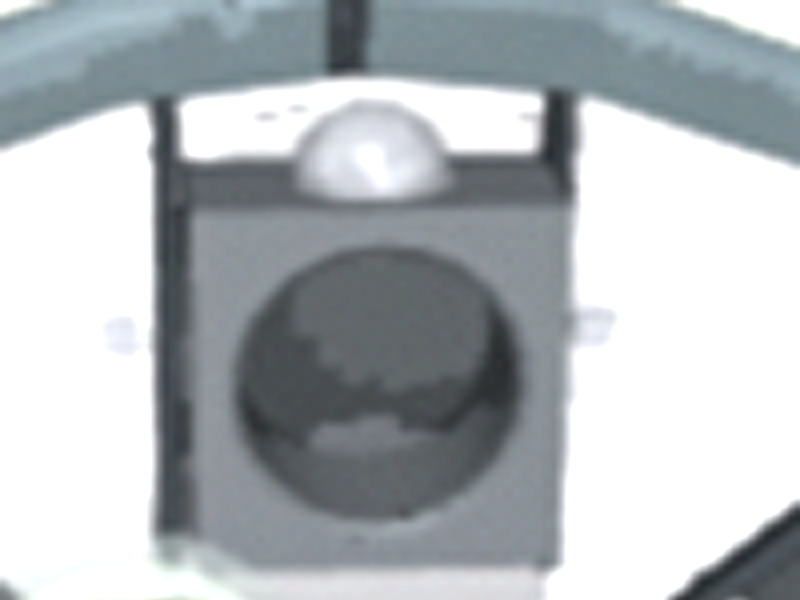

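Call:
servo_tool:
  steps:
    - {"tx":0.5,"ty":2.2,"tz":0,"spin":0,"claw":-1}
    - {"tx":0,"ty":0,"tz":0,"spin":0,"claw":-1}
    - {"tx":0,"ty":0,"tz":-2.0,"spin":0,"claw":-1}
    - {"tx":0,"ty":0,"tz":-2,"spin":0,"claw":-1}
    - {"tx":0,"ty":0,"tz":0,"spin":0,"claw":-1}

```text
time_s: 18.95
position: [429.9, 214.4, 145.4]
tool_rot: [0.081, 0.997, 0.008, 0.012]
ft_force: [-0.8, 0.3, -0.2]
width: 23.2
```

Call:
servo_tool:
  steps:
    - {"tx":0,"ty":0,"tz":0,"spin":0,"claw":-1}
    - {"tx":0,"ty":0,"tz":0,"spin":0,"claw":-1}

```text
time_s: 19.15
position: [430.1, 214.0, 146.2]
tool_rot: [0.081, 0.997, 0.008, 0.012]
ft_force: [-0.5, -0.7, 0.2]
width: 22.8
```

Correct y, and descend to just above the mouth (TCP about 111).

Call:
servo_tool:
  steps:
    - {"tx":0,"ty":0.2,"tz":-1.5,"spin":0,"claw":-1}
    - {"tx":0,"ty":0,"tz":-1.2,"spin":0,"claw":-1}
    - {"tx":0,"ty":0,"tz":-0.6,"spin":0,"claw":-1}
    - {"tx":0,"ty":0,"tz":0,"spin":0,"claw":-1}
    - {"tx":0,"ty":0,"tz":0,"spin":0,"claw":-1}

```text
time_s: 19.65
position: [431.9, 216.5, 115.2]
tool_rot: [0.081, 0.997, 0.01, 0.014]
ft_force: [0.2, 0.7, -0.4]
width: 22.9
```

```bash
python3 look.py w14 front_place vial vial_mid
python3 - <<'E'
from h import *
s=get_state();T=T_cw('wrist');print(s['position'],R.from_quat(s['tool_rot']).as_matrix().round(3))
im=cv2.imread('pics/w14.png')
u,v=map(int,w2px(np.array([428,217,68.]),T)); print(u,v)
g=cv2.cvtColor(im,cv2.COLOR_BGR2GRAY)[v-50:v+50:4,u-60:u+64:4]
for r in g: print(' '.join(f'{x:3d}' for x in r))
E
```

```text
19.65 [431.9 216.5 115.2] [0.162 0.987 0.022] [ 0.2  0.7 -0.4] 22.9
  front_place [([430.8, 218.8, 63.9], 0.9)]
  vial [([427.3, 213.0, 76.5], 0.73)]
  vial_mid [([427.0, 216.4, 102.2], 0.62)]
[432.03286592 216.67008495 115.35657679] [[-0.986  0.162  0.03 ]
 [ 0.162  0.987  0.017]
 [-0.027  0.022 -0.999]]
314 225
 78  79  76  76 123 160  37 146 178 165 156 125 154 141 107 106 134 156 155 155 155 149  81  42 160 156 119  80  76  76  77
 76 101 158 182 189 190  45 110 187 153 152 154 114 124 127 125 113 102 150 149 150 150  79  40 150 147 147 152 150 125  79
175 188 188 188 189 189  43  52 100  84  84  81 104 133 147 133 121  98  60  60  59  55  38  39 161 159 159 160 160 159 161
191 192 191 189 189 189  41  55  59  59  58  64 104 128 136 130 117  97  55  59  58  58  56  34 155 153 174 151 151 153 151
195 195 195 195 194 196  47  58  59  58  58  58  76 111 113 111 100  65  58  59  57  58  59  44 157 167 160 156 155 155 181
192 192 193 192 193 195  53  67  67  66  68  69  69  67  68  69  69  70  69  69  69  69  68  47 166 191 162 160 161 171 188
196 196 196 196 197 198  65  69  68  68  
[... 1614 characters left out ...]
 122 130 137 159 163 163 158 141 131 125  93  66  21 100  98 113 180 155  27  46
 40  25 111 143 141 100  99 100  15  36 116 138 144 152 160 162 162 159 153 145 139 113  47  12 101  99  98 174  27  47  82
 62  40  19  18  22 100 100  99  13  48 129 145 158 162 165 165 165 165 161 157 140 120  49  14  96  99  99  36  18  17 120
143  14  18  19  57  99  99  92  14  54 140 152 157 157 145 127 137 139 156 148 141 129  60  13  76  99  99  78  18  18  16
145  19  21  20  93  98  99  80  11  68 143 148 129 148 145 146 142 143 125 130 137 131  73   9  55  98  98  98  22  23  21
 59  19  19  12 101  99  98  41  11  76 135 136 131 146 147 140 142 142 128 138 125 119  85  10  23 100  99  99  20  20  19
```

Run:
```python
from h import *
g=cv2.cvtColor(cv2.imread('pics/w14.png'),cv2.COLOR_BGR2GRAY)
for v in [206,210,214,218,222]: print(v,'L',g[v,284:306],'R',g[v,322:346])
for v in [232,238,242]: print(v,'L',g[v,284:306],'R',g[v,326:354])
for u in [308,313,318]: print(u,'col',g[196:222,u])
s=get_state();T=T_cw('wrist')
P=s['position']; 
# predicted outlines
for nm,c,r in [('hole',[428.2,216.7,64],13.5),('vial',[P[0]-1.7,P[1]+.3,P[2]-42.3],12.5)]:
    q=np.array([w2px(np.array(c)+r*np.array([np.cos(a),np.sin(a),0]),T) for a in np.linspace(0,6.28,73)])
    print(nm,q.min(0),q.max(0))
```

```text
206 L [87 86 88 88 88 87 88 86 81 70 68 64 51 42 40 40 43 50 60 61 61 61] R [44 44 43 43 44 41 41 46 55 65 69 71 68 69 69 68 69 69 68 70 69 69 64 53]
210 L [87 87 87 88 89 82 73 64 56 45 41 42 43 44 44 44 42 45 51 58 60 61] R [44 43 42 43 43 44 42 43 42 43 44 51 60 68 68 68 68 69 69 69 68 68 66 54]
214 L [87 87 88 88 87 79 61 48 44 44 44 44 44 43 43 44 43 41 45 53 63 74] R [97 94 95 96 95 88 80 70 62 57 52 42 38 45 56 65 69 68 68 69 70 68 65 52]
218 L [ 87  88  88  86  73  51  33  27  32  41  44  43  44  44  51  67  77  85
  85  91 107 124] R [143 142 143 142 139 133 117 102  87  80  76  62  43  33  42  53  63  68
  70  69  69  68  62  48]
222 L [ 87  88  88  80  60  42  30  26  27  29  31  45  62  76  81  91 110 128
 136 137 136 137] R [134 134 134 130 124 120 121 127 130 129 118  99  74  63  63  62  60  67
  68  69  68  68  62  43]
232 L [ 88  87  87  87  85  75  63  48  46  62  86 110 123 128 130 132 131 126
 118 116 118 120] R [135 127 121 114 111 107 111 119 121 121 117 109  99  88  84  84  84  85
  76  53  61 113 153 166 176 178 178 179]
238 L [ 87  88  88  87  87  87  87  89  
[... 154 characters left out ...]
87 184 183 183 183]
242 L [ 88  87  87  87  89  86  87  92 100 111 119 126 126 122 117 113 110 113
 123 128 135 139] R [ 97 106 125 137 135 125 111 106 107 110 114 116 111  98  82  78  82  84
  74  53  59 122 179 186 184 183 183 182]
308 col [ 70  69  69  70  64  46  52  58  60  60  60  60  59  58  58  57  70  96
 100 100 117 137 142 142 138 131]
313 col [ 70  69  70  68  53  41  41  44  44  43  46  57  61  61  60  75  97  99
 105 127 145 145 143 142 139 137]
318 col [ 69  69  70  70  65  43  40  43  43  44  43  45  44  41  47  73  94  98
 107 132 144 145 145 140 128 129]
hole [289.53817752 200.63225978] [337.44615082 245.04534862]
vial [291.75457793 211.58514907] [338.01381449 254.04659742]
```

Call:
servo_tool:
  steps:
    - {"tx":-0.22,"ty":-0.1,"tz":0,"spin":0,"claw":-1}
    - {"tx":0,"ty":0,"tz":-0.3,"spin":0,"claw":-1}
    - {"tx":0,"ty":0,"tz":0,"spin":0,"claw":-1}
    - {"tx":0,"ty":0,"tz":0,"spin":0,"claw":-1}

```text
time_s: 20.25
position: [429.8, 215.7, 112.7]
tool_rot: [0.081, 0.997, 0.01, 0.014]
ft_force: [0.8, -0.4, -0.3]
width: 23.2
```

Call:
servo_tool:
  steps:
    - {"tx":0,"ty":0,"tz":-0.3,"spin":0,"claw":-1}
    - {"tx":0,"ty":0,"tz":-0.2,"spin":0,"claw":-1}
    - {"tx":0,"ty":0,"tz":-0.2,"spin":0,"claw":-1}

```text
time_s: 20.55
position: [430.0, 215.9, 105.4]
tool_rot: [0.081, 0.997, 0.01, 0.015]
ft_force: [-0.2, 0.4, -0.2]
width: 22.9
```

Call:
servo_tool:
  steps:
    - {"tx":0,"ty":0,"tz":-0.2,"spin":0,"claw":-1}
    - {"tx":0,"ty":0,"tz":-0.2,"spin":0,"claw":-1}

```text
time_s: 20.75
position: [430.2, 215.7, 100.9]
tool_rot: [0.081, 0.997, 0.01, 0.015]
ft_force: [0.6, -0.6, -0.0]
width: 22.6
```

Call:
servo_tool:
  steps:
    - {"tx":0,"ty":0,"tz":-0.2,"spin":0,"claw":-1}
    - {"tx":0,"ty":0,"tz":-0.3,"spin":0,"claw":-1}

```text
time_s: 20.95
position: [431.3, 215.8, 96.0]
tool_rot: [0.081, 0.996, 0.011, 0.016]
ft_force: [2.9, -0.1, 1.5]
width: 23.0
```

Call:
servo_tool:
  steps:
    - {"tx":0,"ty":0,"tz":-0.3,"spin":0,"claw":-1}
    - {"tx":0,"ty":0,"tz":-0.3,"spin":0,"claw":-1}

```text
time_s: 21.15
position: [432.2, 215.6, 90.0]
tool_rot: [0.082, 0.996, 0.011, 0.016]
ft_force: [0.5, -1.5, 3.7]
width: 23.4
```

Call:
servo_tool:
  steps:
    - {"tx":0,"ty":0,"tz":-0.2,"spin":0,"claw":-1}
    - {"tx":0,"ty":0,"tz":-0.2,"spin":0,"claw":-1}

```text
time_s: 21.35
position: [432.1, 215.5, 85.5]
tool_rot: [0.082, 0.996, 0.011, 0.016]
ft_force: [0.3, -0.9, 1.8]
width: 23.0
```

Call:
servo_tool:
  steps:
    - {"tx":0,"ty":0,"tz":-0.2,"spin":0,"claw":-1}

```text
time_s: 21.45
position: [432.3, 215.6, 83.6]
tool_rot: [0.082, 0.996, 0.011, 0.017]
ft_force: [-2.7, -3.0, 27.6]
width: 23.3
```

Call:
servo_tool:
  steps:
    - {"tx":0,"ty":0,"tz":0,"spin":0,"claw":-1}
    - {"tx":0,"ty":0,"tz":0,"spin":0,"claw":-1}

```text
time_s: 21.65
position: [432.3, 215.9, 84.0]
tool_rot: [0.082, 0.996, 0.011, 0.017]
ft_force: [1.2, -2.4, 2.4]
width: 22.7
```

```bash
python3 look.py w15 vial vial_mid front_place; python3 -c "
from h import *
camera('side')
for l,v in find('side',['vial_mid','vial','grip_mid','hub_top','small_vial_mid','pot_mid']).items(): print(l,v)"
```

```text
21.65 [432.3 215.9  84. ] [0.163 0.986 0.025] [ 1.2 -2.4  2.4] 22.7
  vial [([428.9, 216.0, 44.3], 0.82)]
  vial_mid [([427.3, 220.2, 71.9], 0.83)]
grip_mid [([547.1, 199.2, 137.4], 0.64)]
hub_top [([513.1, 199.7, 122.3], 0.71)]
small_vial_mid [([453.6, -13.8, 20.5], 0.79)]
pot_mid [([453.4, -227.6, 27.7], 0.75)]
```

Call:
servo_tool:
  steps:
    - {"tx":0,"ty":0,"tz":0,"spin":0,"claw":-0.3}
    - {"tx":0,"ty":0,"tz":0,"spin":0,"claw":-0.15}
    - {"tx":0,"ty":0,"tz":0,"spin":0,"claw":-0.15}
    - {"tx":0,"ty":0,"tz":0,"spin":0,"claw":-0.15}

```text
time_s: 22.6
position: [430.7, 216.2, 82.8]
tool_rot: [0.081, 0.997, 0.011, 0.015]
ft_force: [0.4, 0.8, -0.3]
width: 36.1
```

Call:
servo_tool:
  steps:
    - {"tx":0,"ty":0,"tz":1,"spin":0,"claw":-0.15}
    - {"tx":0,"ty":0,"tz":2,"spin":0,"claw":-0.15}
    - {"tx":0,"ty":0,"tz":3,"spin":0,"claw":-0.15}
    - {"tx":0,"ty":0,"tz":3,"spin":0,"claw":-0.15}
    - {"tx":0,"ty":0,"tz":2,"spin":0,"claw":-0.15}

```text
time_s: 23.1
position: [427.9, 214.7, 195.8]
tool_rot: [0.081, 0.997, 0.008, 0.012]
ft_force: [-1.0, 0.4, -0.5]
width: 36.4
```

```bash
python3 look.py w16 vial vial_mid grip_mid hub_top front_place
python3 - <<'E'
from h import *
for c in ['side','top']:
    camera(c)
    for l,v in find(c,['vial_mid','vial','grip_mid','small_vial_mid','pot_mid']).items(): print(c,l,v)
# cap-top estimate: white blob near predicted cap in w16
import re
E
```

```text
23.1 [427.9 214.7 195.8] [0.162 0.987 0.019] [-1.   0.4 -0.5] 36.4
  vial [([426.9, 215.3, 45.7], 0.9)]
  vial_mid [([429.0, 218.5, 71.7], 0.7)]
  hub_top [([509.8, 201.9, 119.6], 0.57)]
side vial_mid [([433.9, 214.7, 71.4], 0.55)]
side vial [([428.3, 214.4, 39.6], 0.45)]
side grip_mid [([548.8, 197.5, 143.4], 0.72)]
side small_vial_mid [([457.1, -15.1, 21.7], 0.74)]
side pot_mid [([452.4, -226.2, 26.0], 0.72)]
top vial_mid [([423.6, 215.7, 72.9], 0.63)]
top vial [([428.6, 218.2, 41.3], 0.51)]
top grip_mid [([542.8, 198.1, 138.9], 0.71)]
top small_vial_mid [([453.9, -7.4, 24.0], 0.42)]
top pot_mid [([454.7, -227.1, 27.4], 0.76)]
```

```bash
python3 -c "
from h import *
print(job.sign_off())"
```

```text
the job is handed in; nothing more can be done
None
```

The large vial is loaded in the front pocket and released, and the job was handed in at about 23.5 s of robot time, with no verdict reported.

**Rack:** I turned it anticlockwise by the crank from about 3.75 rad, the shorter way, until the ball was in its notch at the front. Past that point it resisted with about 5 N and drew back when I let the crank go. In the wrist picture the empty pocket lines up with the rim mark.

**Vial:** I lowered it into the bore and pressed past the retaining ball until it stopped hard against the floor. The highest force read was about 28 N, between readings it could have been higher. The tool stopped at 83.6–84.0 mm, against 84.3 mm expected for fully home, so the vial had not slipped in the grip.

**Last checks:**
- The three cameras put the middle of the vial at 71.4–72.9 mm, against a nominal 72.5 mm. They gave its underside as 39.6–45.7 mm, a wider spread than the roughly 4 mm accuracy of the networks.
- The crank grip was in the same place as when the rack clicked in.
- The pot showed where it stood at the start. The smaller vial did too within that accuracy, except for one low-confidence reading from the top camera about 5–7 mm off in y that the side camera did not repeat.
- The arm stood clear, with the force near zero.

I had used up the 12 pictures, so this final state was checked by the networks and forces only, not by looking.

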